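# Trip the pawl of a ratchet press and ease its ram down onto a glued tag

### The arm

A 6-joint arm with a two-finger parallel gripper is mounted at the origin on a cart in front of the work surface, level with it; the furniture and walls round the work are solid. World frame = base frame: x ahead of the robot, y to its left, z up, the work surface at z = 0. Lengths are in m, angles in degrees, forces in N, time in s.
With the tool pointing down it reaches from about 0.375 to 0.9 m from the base axis. Payload 3.1 kg.
Tool frame: the origin (TCP) lies on the centre line of the jaws, within the pads' length; the fingertips stand 17 mm ahead of it and the grasp point (between the pads) lies 2 mm behind it; y points along the fingers, x is the direction in which the jaws open and shut, and the axes are right-handed (so a half turn about y gives the same grasp; the last joint's range is limited). The gripper opens to 87 mm and grips with 3 to 60 N. Pads are 19 mm wide; open, the fingers measure 117 mm over their backs; the gripper's body (75 mm by 190 mm) begins 51 mm behind the grasp point.
Start: joints at [61.965, 30.224, 82.088, -0, 67.689, -10.227], TCP at [0.191, 0.595, 0.24] pointing down, gripper open.
Joint ranges: [-176.69, 176.69], [-43.24, 126.21], [12.49, 139.97], [-82, 262], [0, 151.66], [-163.58, 163.58]. Speed limits (degrees/s): [159.86, 159.86, 180, 180, 180, 180].

### API

Orientations are given as a 3x3 rotation matrix whose columns are the frame's x, y, z axes.
In Python, from rig import read_state, capture, camera_info, hand_in, trace, tip_of gives the robot as it stands.
- The arm moves only by the tool jog_arm, never from a script. Its argument "steps" is a list of rows, each an object with "fingers": the opening in per cent of the stroke, from 0 (shut) to 100 (fully open); "delta_pos": the shift along the world's x, y, z in mm, a list of three; "turn": the turn about the world's z in degrees. A call has 1 to 20 rows; each row is the pose to reach, as a shift and turn from the pose commanded when the call began; what a row does not reach only later rows make up. A row lasts 1/12 s, in which the tool goes at most 41.7 mm and 7.16 degrees, less where a joint would pass 70% of its speed; a pose out of reach is approached as far as the arm can. A call with a gripper value outside its range is refused whole. The fingers move at their own pace and stop on an object; the grip force is fixed at half the most. Time passes only in rows, so rows that repeat a pose let the fingers close. It gives the time, the measured TCP pose, the force and the opening at its end, in the units of the state.
- read_state(): the state, without advancing time (a new reading comes with each control period).
- capture(name): name is "side" or "top" or "wrist"; returns the picture (400x640x3 uint8, red, green, blue); there is no depth.
- camera_info(name): a dict with "fov_y" (degrees; the focal length in pixels is half the picture's height over the tangent of half this angle, whatever the lens; pixels are square), "cx", "cy" (the principal point, pixels), "view" (4x4, takes a point from world to camera coordinates); the wrist camera has in their place "tool_from_camera" (4x4, takes a point from camera to tool coordinates, whose origin is the TCP and whose axes are the tool frame's). Camera axes: x right, y down, z forward; pixel columns grow to the right and rows downward; lengths in m; the calibration is good to about 2 mm. A picture is of the moment at which its call begins: read the wrist's pose just before it. camera_info takes no time and is no camera call.
- hand_in(): hands the job in, once; it reports no verdict.
Trained networks look in the newest picture that a camera, given by its name, has taken for a name from the list of things; names that differ only in an ending like _2 or _b are one class to them, and where a whole thing is asked for, a point or a joint stands for the part that bears it (a point fixed in the world has none). Each returns a list of dicts, best first, with "confidence" (0 to 1); they miss things now and then, are a little off and sometimes report something else, mostly with a low value. They report only what shows in the picture. A call takes as long as a camera call.
- trace(target, camera): "mask" (400x640 bool, what is visible of it).
- tip_of(target, camera): "position" ([x, y, z] in m, in world coordinates, good to about 4 mm: a listed point, or the origin of a listed thing).
The state is a dict: "time_s": time; "joint_positions": joint angles; "qvel": joint speeds; "tau": joint torques, N m; "position": TCP position; "tcp_rot": TCP orientation; "force": force on the tool from outside, world axes, zero at the start; "moment": the same for the moment, N m; "opening": opening from 0.0 (shut) to 1.0 (fully open).
Only numpy, scipy, OpenCV 4.12 (cv2) and the standard library are available. Lean on these libraries where they do the work, as an engineer would, in place of code of your own. Each camera call takes 0.05 s, during which the arm holds its last target.

### The job

The weighted ram of the green bench press is held up by its pawl over a tag with a freshly glued face: throw the red trip lever fully down, then wind the crank up a touch to take the load off the tooth, so that the sprung pawl flicks clear of the ratchet wheel. Keep the load in hand and ease the crank back, never letting it run, until the pad rests on the tag, then lean on the crank in the same direction with about 10 N at the grip for two seconds to bed the face down without crushing it. Let go, so that the ram is left resting on the tag by its own weight, and leave the things around the press alone.

Things in the scene. Friction and masses are not known exactly. Their poses are not given: they have to be found in the camera images.
- press: green cast bench press, fixed to the worktop; base 116 x 170 x 14 mm, head up to 177 mm high. Origin on the worktop under the winding shaft; x points from the crank into the press, y to the side of the ram (left as seen from the crank), z up. The shaft runs along x, 145 mm up; the ram slides straight up and down 39 mm to the +y side of it, geared to it: 25 mm per rad
- trip_knob (a point): centre of the red knob of the trip lever: a bar 16 mm round and 28 mm long, lying along the press's x, 72 mm from the pawl's pin, which lies 50 mm to the +y side of the shaft and 52 mm above it; the knob lies to the +y side of the pin. Pressing the knob down turns the lever; it needs about 4 N and stays where it is put. Free from above
- trip (a joint): angle of the trip lever about the pawl's pin: 0 = up, the spring holds the pawl in the wheel; 0.5 rad = fully down on its stop (the knob 35 mm lower, moving on a 72 mm arc), the spring now pulls the pawl out of the wheel - but as long as the ram's load bears on the tooth the pawl stays jammed in it
- crank_grip (a point): centre of the black crank grip: a sleeve 16 mm round, 48 mm long along the press's x, free to spin on its pin, 65 mm from the shaft, 79 mm in front (-x) of the press's origin. Clamped at a different angle each time: it starts 47 to 67 deg from upright on the -y side; lowering carries it 60 to 88 deg over the top towards +y. Only the crank arm, 26 mm behind its centre, is near it
- drum (a joint): angle of shaft, ratchet wheel and crank, about 0 at the start; grows as the ram comes down and the grip goes over the top to the press's +y. The ram (1.5 to 2.2 kg, not known exactly) pulls it that way with 5 to 8 N at the grip; left free with the pawl out it runs at 4 rad/s or more. 16 teeth, 0.39 rad apart. With the trip lever down, winding up 0.02 to 0.12 rad frees the pawl
- wheel_centre (a point): centre of the ratchet wheel (84 mm across its teeth) on the axis of the winding shaft
- pawl_tip (a point): working edge of the pawl, a steel finger on the same pin as the trip lever; 38 to 40 mm from wheel_centre while in the teeth, 46 to 50 mm when sprung clear
- ram: square steel ram 28 mm wide, a round weight on top; origin in the middle of its upper end, under the weight. Carries a brass screw nose, set up to 9 mm longer or shorter (not known), and a sprung rubber pad 26 mm round, 20 N/mm. It comes down 26 to 37 mm before the pad touches the tag. Once it rests, each newton more at the grip puts 2.6 N more on the tag and moves the grip about 0.35 mm
- tag: white tag 25 x 60 x 9 mm with a dark face, lying loose in a shallow aluminium nest on the press's base under the ram; origin in the middle of its underside
- adhesive: white bottle with red nozzle, 63 mm round, 182 mm high, standing near the press; origin under it. Leave it alone
- screwdriver: red screwdriver 162 mm long lying beside the press; origin under its middle. Leave it alone
- block: white block 30 x 45 x 20 mm with two holes, lying near the press; origin under its middle. Leave it alone
- marker: black felt marker 129 mm long, 17 mm thick, lying beside the press; origin under its middle. Leave it alone

How it is judged:
By the outcome, as a careful person would: the job done as asked, in the order asked, and still so for the second after the job is handed in, with the robot touching nothing.
It also fails if it takes over 61 s, if anything falls off the work surface, if the arm or the gripper's body presses on something with over 40 N, if the wrist force passes 120 N, or if a joint passes its speed limit or range.

## Working session

There is one attempt and no reset: what is moved stays moved. The work goes in short steps, Python scripts to look and compute and a tool call to move; the robot and the scene stay as the last step left them, time stands still between calls to the robot, and variables do not carry over. Pictures are saved under pics/ and viewed, and the job is handed in when it is done.

Besides the shell and the picture viewer there is one more tool, called after "Request:" as name(argument=value, ...), one argument or row to a line, values as JSON. jog_arm: Moves the arm, as the interface text tells. Its arguments: {"type":"object","properties":{"steps":{"type":"array","items":{"type":"object","properties":{"fingers":{"type":"number"},"delta_pos":{"type":"array","items":{"type":"number"}},"turn":{"type":"number"}}}}},"required":["steps"]}

```bash
mkdir -p pics; ls; python3 - <<'E'
from rig import *
import cv2,numpy as np
s=read_state(); print({k:np.round(v,3).tolist() for k,v in s.items()})
for c in("side","top","wrist"):
    im=capture(c); cv2.imwrite(f"pics/{c}0.png",im[:,:,::-1])
    print(c,camera_info(c))
    for t in ("press","trip_knob","crank_grip","wheel_centre","pawl_tip","ram","tag","adhesive"):
        try:
            r=tip_of(t,c); print(c,t,[(np.round(d["position"],4).tolist(),round(d["confidence"],2)) for d in r[:2]])
        except Exception as e: print(c,t,e)
print(read_state()["time_s"])
E
```

```text
pics
{'time_s': 0.0, 'joint_positions': [61.969, 30.28, 82.154, -0.0, 67.686, -10.228], 'qvel': [0.084, -0.123, -0.04, 0.063, -0.044, -0.039], 'tau': [0.001, -44.004, -17.66, 0.063, 0.058, -0.0], 'position': [0.191, 0.594, 0.239], 'tcp_rot': [[0.306, -0.001, -0.952], [0.952, -0.002, 0.306], [-0.002, -1.0, 0.0]], 'force': [0.005, -0.459, -0.442], 'moment': [-0.02, 0.024, 0.017], 'opening': 1.001}
side {'fov_y': 48.389718447354, 'cx': 315.02098361110455, 'cy': 193.3897980908088, 'view': array([[-3.38841351e-01, -9.40843346e-01,  5.80016918e-04,
         2.76088337e-01],
       [-6.27257647e-01,  2.25445017e-01, -7.45467899e-01,
         5.27584267e-01],
       [ 7.01237751e-01, -2.52959170e-01, -6.66541278e-01,
         5.19856310e-01],
       [ 0.00000000e+00,  0.00000000e+00,  0.00000000e+00,
         1.00000000e+00]])}
side press [([0.6247, 0.0317, 0.001], 0.8)]
side trip_knob [([0.5585, 0.1333, 0.212], 0.89)]
side crank_grip [([0.5608, -0.0411, 0.1802], 0.76)]
side wheel_centre [([0.596, 0.0274, 0.1403], 0.78)]
side pawl_tip [([0.5927, 0.0272, 0.1832], 0.56), ([0.5674, 0.1499, 0.00
[... 858 characters left out ...]
, 0.2273], 0.87)]
top tag [([0.6224, 0.0655, 0.0307], 0.46)]
top adhesive [([0.7178, 0.1443, -0.0032], 0.8)]
wrist {'fov_y': 68.36398930863037, 'cx': 321.41341331760367, 'cy': 203.25105471375988, 'tool_from_camera': array([[ 9.99999369e-01, -7.16735474e-04, -8.65380606e-04,
         4.80765417e-04],
       [ 6.14437792e-04, -2.96009994e-01,  9.55184645e-01,
        -1.46157925e-01],
       [-9.40776027e-04, -9.55184574e-01, -2.96009366e-01,
         8.10945716e-02],
       [ 0.00000000e+00,  0.00000000e+00,  0.00000000e+00,
         1.00000000e+00]])}
wrist press []
wrist trip_knob []
wrist crank_grip []
wrist wheel_centre []
wrist pawl_tip []
wrist ram []
wrist tag []
wrist adhesive []
1.35
```

View pics/side0.png

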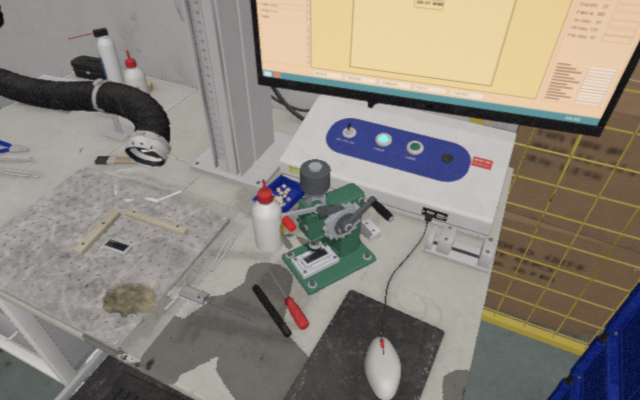

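View pics/top0.png

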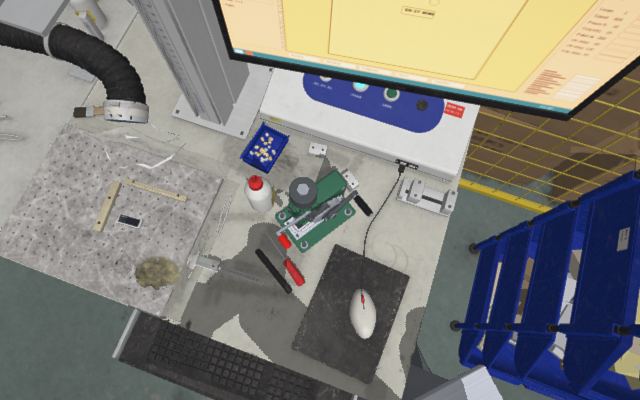

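```bash
python3 - <<'E'
import cv2,numpy as np
a=cv2.imread("pics/side0.png")[145:305,240:420]; b=cv2.imread("pics/top0.png")[145:305,230:400]
cv2.imwrite("pics/sz.png",cv2.resize(a,None,fx=4.4,fy=3.7*4.4/4.4*1 if 0 else 3.7,interpolation=cv2.INTER_CUBIC))
cv2.imwrite("pics/tz.png",cv2.resize(b,None,fx=3.7,fy=3.7,interpolation=cv2.INTER_CUBIC))
E
```

```text
(no output)
```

View pics/sz.png

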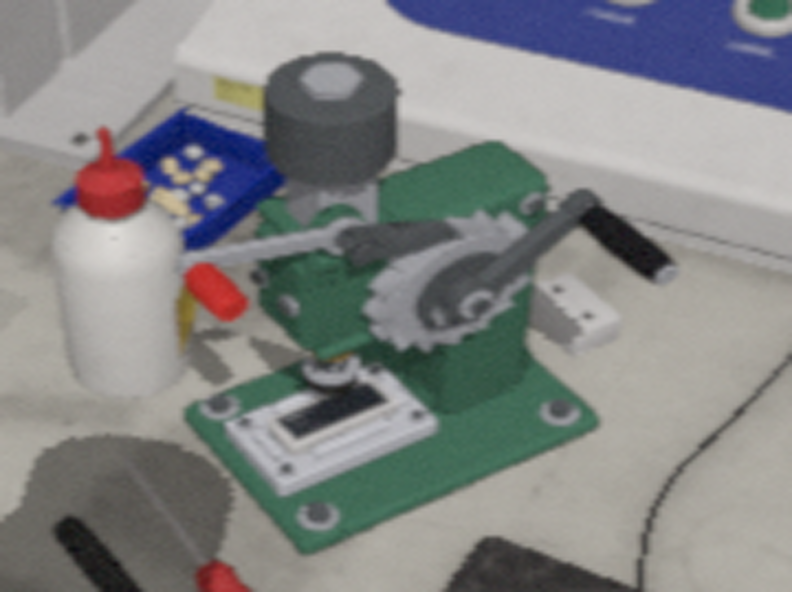

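View pics/tz.png

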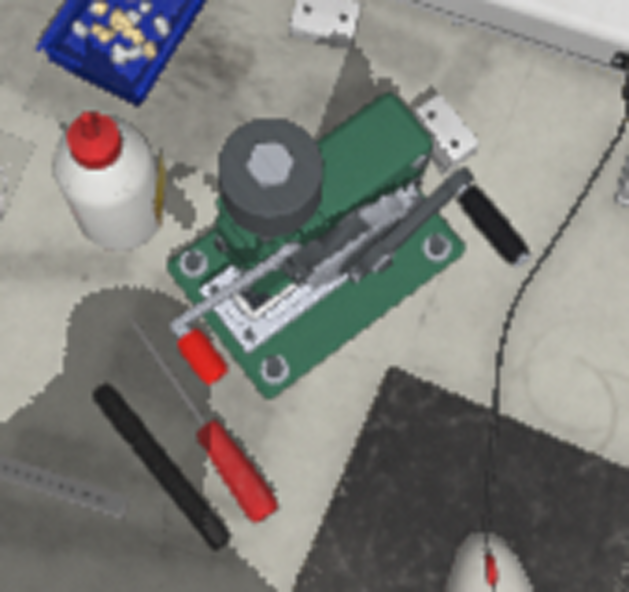

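```bash
cat > h.py <<'E'
from rig import *
import numpy as np,cv2
from scipy.optimize import least_squares
def proj(c,P,info={}):
    i=info.setdefault(c,camera_info(c)); f=200/np.tan(np.radians(i["fov_y"]/2))
    p=np.atleast_2d(P)@i["view"][:3,:3].T+i["view"][:3,3]
    return np.c_[f*p[:,0]/p[:,2]+i["cx"],f*p[:,1]/p[:,2]+i["cy"]]
def W(q,L):
    c,s=np.cos(q[2]),np.sin(q[2]); L=np.atleast_2d(L)
    return np.c_[q[0]+c*L[:,0]-s*L[:,1],q[1]+s*L[:,0]+c*L[:,1],L[:,2]]
E
python3 - <<'E'
from h import *
S=np.array([[583,210],[665,272],[197,277],[237,303],[187,410],[307,552],[598,420]],float)
S=np.c_[240+S[:,0]/4.4,145+S[:,1]/3.7]
T=np.array([[470,193],[522,257],[188,343],[215,375],[170,268],[268,397],[463,248]],float)
T=np.c_[230+T[:,0]/3.7,145+T[:,1]/3.7]
def pts(q):
    x,y,w,a,kx,ka,bx,by=q
    g=lambda d:[-.079+d,-.065*np.sin(a),.145+.065*np.cos(a)]
    k=lambda d:[kx+d,.05+.072*np.cos(ka),.197+.072*np.sin(ka)]
    return W(q,[g(.024),g(-.024),k(.012),k(-.012),[bx+.058,by+.085,.014],[bx-.058,by+.085,.014],[bx-.058,by-.085,.014]])
def res(q):
    P=pts(q); return np.r_[(proj("side",P)-S).ravel(),(proj("top",P)-T).ravel()]
r=least_squares(res,[.6275,.031,.2,1.,-.04,.2,0,0],loss="soft_l1")
q=r.x; print(np.round(q,4),"yaw",np.degrees(q[2]),"a",np.degrees(q[3]),"ka",np.degrees(q[5])); print(np.round(r.fun.reshape(2,-1,2),1))
P=pts(q); print("grip",(P[0]+P[1])/2,"knob",(P[2]+P[3])/2)
print("ram",W(q,[0,.039,.22]))
E
```

```text
[ 0.6264  0.0321  0.2284  0.949  -0.0449  0.2537 -0.      0.0051] yaw 13.087769189006984 a 54.37300192030242 ka 14.538426492135823
[[[ 1.4  1. ]
  [-0.2 -0.1]
  [ 0.8 -0.4]
  [-0.9  1.4]
  [-2.3 -0.2]
  [-0.2 -0.1]
  [ 1.9 -1. ]]

 [[-1.8 -0.1]
  [-0.6  0.3]
  [ 0.2 -1.2]
  [ 0.5 -0.1]
  [-2.1 -0.1]
  [ 0.4  1.9]
  [ 1.7 -0.2]]]
grip [ 0.5614543  -0.03723365  0.18286289] knob [0.55559282 0.13853295 0.21507411]
ram [[0.61760708 0.07010365 0.22      ]]
```

Request:
jog_arm(
  steps=[
    {"delta_pos": [40,-50,50],"turn": -7,"fingers": 0},
    {"delta_pos": [365,-456,50],"turn": -59,"fingers": 0},
    {"delta_pos": [365,-456,50],"turn": -59,"fingers": 0},
    {"delta_pos": [365,-456,50],"turn": -59,"fingers": 0},
    {"delta_pos": [365,-456,50],"turn": -59,"fingers": 0},
    {"delta_pos": [365,-456,50],"turn": -59,"fingers": 0},
    {"delta_pos": [365,-456,50],"turn": -59,"fingers": 0},
    {"delta_pos": [365,-456,50],"turn": -59,"fingers": 0},
    {"delta_pos": [365,-456,50],"turn": -59,"fingers": 0},
    {"delta_pos": [365,-456,50],"turn": -59,"fingers": 0},
    {"delta_pos": [365,-456,50],"turn": -59,"fingers": 0},
    {"delta_pos": [365,-456,50],"turn": -59,"fingers": 0},
    {"delta_pos": [365,-456,50],"turn": -59,"fingers": 0},
    {"delta_pos": [365,-456,50],"turn": -59,"fingers": 0},
    {"delta_pos": [365,-456,50],"turn": -59,"fingers": 0},
    {"delta_pos": [365,-456,50],"turn": -59,"fingers": 0},
    {"delta_pos": [365,-456,50],"turn": -59,"fingers": 0},
    {"delta_pos": [365,-456,50],"turn": -59,"fingers": 0},
  ],
)

```text
time_s: 2.85
position: [0.5546, 0.1403, 0.2893]
tcp_rot: [[0.973, -0.002, -0.229], [0.229, 0.001, 0.973], [-0.002, -1.0, 0.001]]
force: [-0.8, -0.1, 0.4]
opening: 0.007
```

```bash
python3 - <<'E'
from h import *
s=read_state(); print(np.round(s["position"],4),s["force"])
im=capture("wrist"); cv2.imwrite("pics/w1.png",im[:,:,::-1])
for t in("trip_knob",): print([(np.round(d["position"],4),round(d["confidence"],2)) for d in tip_of(t,"wrist")])
E
```

```text
[0.5546 0.1403 0.2893] [-0.76773775 -0.13980132  0.38063377]
[(array([0.5551, 0.1431, 0.2116]), 0.62)]
```

View pics/w1.png

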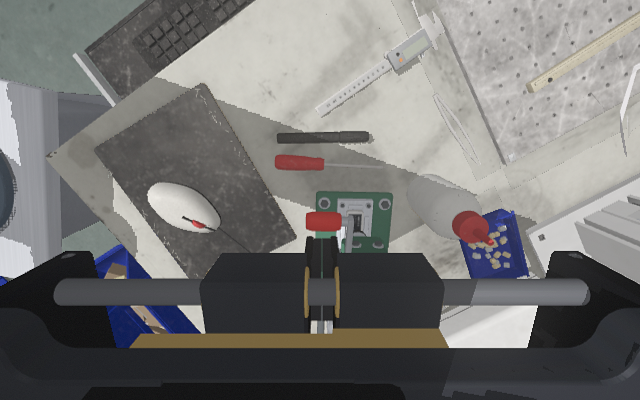

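```bash
cat >> h.py <<'E'
def wray(u,v,s,z):
    i=camera_info("wrist"); f=200/np.tan(np.radians(i["fov_y"]/2)); M=i["tool_from_camera"]
    R=np.array(s["tcp_rot"]); d=R@M[:3,:3]@np.array([(u-i["cx"])/f,(v-i["cy"])/f,1]); o=R@M[:3,3]+np.array(s["position"])
    return o+d*(z-o[2])/d[2]
E
python3 - <<'E'
from h import *
s=read_state()
for uv in((322,221),(307,221),(340,221)): print(wray(*uv,s,.214))
E
```

```text
[0.55602537 0.13902567 0.214     ]
[0.54430233 0.13625526 0.214     ]
[0.57009097 0.14234969 0.214     ]
```

Request:
jog_arm(
  steps=[
    {"delta_pos": [1,-1,-25],"turn": 0,"fingers": 0},
    {"delta_pos": [1,-1,-44],"turn": 0,"fingers": 0},
    {"delta_pos": [1,-1,-50],"turn": 0,"fingers": 0},
    {"delta_pos": [1,-1,-56],"turn": 0,"fingers": 0},
    {"delta_pos": [1,-1,-62],"turn": 0,"fingers": 0},
    {"delta_pos": [1,-1,-68],"turn": 0,"fingers": 0},
    {"delta_pos": [1,-1,-74],"turn": 0,"fingers": 0},
    {"delta_pos": [1,-1,-79],"turn": 0,"fingers": 0},
    {"delta_pos": [1,-1,-79],"turn": 0,"fingers": 0},
  ],
)

```text
time_s: 3.7
position: [0.5573, 0.1379, 0.2099]
tcp_rot: [[0.974, 0.0, -0.228], [0.228, -0.0, 0.974], [0.0, -1.0, -0.0]]
force: [0.5, -1.5, -0.1]
opening: 0.007
```

Request:
jog_arm(
  steps=[
    {"delta_pos": [0,0,-2],"fingers": 0},
    {"delta_pos": [0,0,-4],"fingers": 0},
    {"delta_pos": [0,0,-4],"fingers": 0},
  ],
)

```text
$.steps[0]: bad value
```

```bash
python3 - <<'E'
from h import *
s=read_state(); print(np.round(s["position"],4),np.round(s["force"],2))
for c in("wrist","side"):
  im=capture(c); cv2.imwrite(f"pics/{c}2.png",im[:,:,::-1])
cv2.imwrite("pics/sz2.png",cv2.resize(im[145:305,240:420,::-1],None,fx=4.4,fy=3.7))
E
```

```text
[0.5573 0.1379 0.2099] [ 0.55 -1.48 -0.11]
```

View pics/sz2.png

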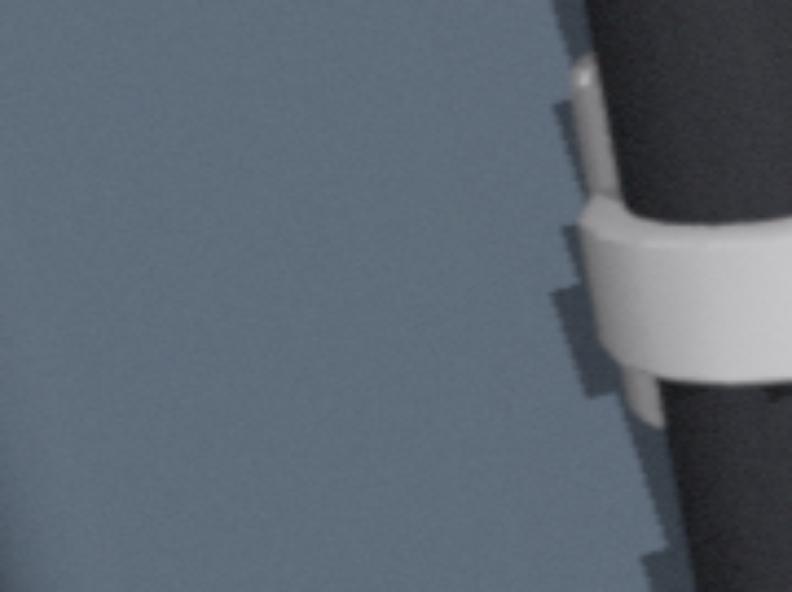

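View pics/wrist2.png

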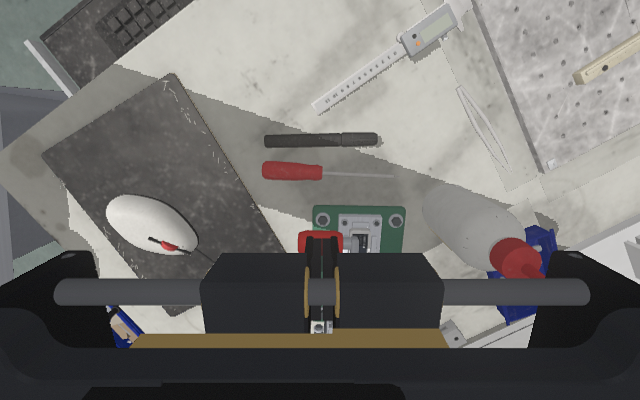

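Request:
jog_arm(
  steps=[
    {"delta_pos": [0,0,-2],"turn": 0,"fingers": 0},
    {"delta_pos": [0,0,-4],"turn": 0,"fingers": 0},
    {"delta_pos": [0,0,-4],"turn": 0,"fingers": 0},
  ],
)

```text
time_s: 4.05
position: [0.5574, 0.1374, 0.2066]
tcp_rot: [[0.974, 0.001, -0.228], [0.228, -0.001, 0.974], [0.001, -1.0, -0.001]]
force: [-0.8, -1.7, 1.4]
opening: 0.001
```

Request:
jog_arm(
  steps=[
    {"delta_pos": [0,0,-2],"turn": 0,"fingers": 0},
    {"delta_pos": [0,0,-4],"turn": 0,"fingers": 0},
    {"delta_pos": [0,0,-4],"turn": 0,"fingers": 0},
  ],
)

```text
time_s: 4.3
position: [0.5576, 0.1374, 0.2038]
tcp_rot: [[0.974, 0.001, -0.228], [0.228, -0.001, 0.974], [0.001, -1.0, -0.002]]
force: [-1.5, -2.7, 7.4]
opening: 0.007
```

Request:
jog_arm(
  steps=[
    {"delta_pos": [0,0,-2],"turn": 0,"fingers": 0},
    {"delta_pos": [0,0,-3],"turn": 0,"fingers": 0},
    {"delta_pos": [0,0,-3],"turn": 0,"fingers": 0},
  ],
)

```text
time_s: 4.55
position: [0.5578, 0.1374, 0.2032]
tcp_rot: [[0.973, 0.003, -0.229], [0.229, -0.001, 0.973], [0.002, -1.0, -0.002]]
force: [-5.8, -3.5, 20.2]
opening: 0.003
```

Request:
jog_arm(
  steps=[
    {"delta_pos": [0,0,35],"turn": 0,"fingers": 0},
    {"delta_pos": [0,0,75],"turn": 0,"fingers": 0},
    {"delta_pos": [-5,-10,110],"turn": 7,"fingers": 0},
    {"delta_pos": [-10,-40,115],"turn": 14,"fingers": 0},
    {"delta_pos": [-10,-80,115],"turn": 21,"fingers": 0},
    {"delta_pos": [-5,-120,115],"turn": 28,"fingers": 50},
    {"delta_pos": [-2,-150,110],"turn": 35,"fingers": 50},
    {"delta_pos": [0,-175,100],"turn": 42,"fingers": 50},
    {"delta_pos": [0,-175,90],"turn": 49,"fingers": 50},
    {"delta_pos": [0,-175,90],"turn": 56,"fingers": 50},
    {"delta_pos": [0,-175,90],"turn": 63,"fingers": 50},
    {"delta_pos": [0,-175,90],"turn": 70,"fingers": 50},
    {"delta_pos": [0,-175,90],"turn": 77,"fingers": 50},
    {"delta_pos": [0,-175,90],"turn": 84,"fingers": 50},
    {"delta_pos": [0,-175,90],"turn": 90,"fingers": 50},
    {"delta_pos": [0,-175,90],"turn": 90,"fingers": 50},
    {"delta_pos": [0,-175,90],"turn": 90,"fingers": 50},
  ],
)

```text
time_s: 5.97
position: [0.5569, -0.0367, 0.2891]
tcp_rot: [[-0.225, -0.001, -0.974], [0.974, 0.001, -0.225], [0.001, -1.0, 0.001]]
force: [-0.4, 0.5, -0.1]
opening: 0.5
```

```bash
python3 - <<'E'
from h import *
s=read_state(); print(np.round(s["position"],4),np.round(s["force"],2),np.round(s["joint_positions"],1))
im=capture("wrist"); cv2.imwrite("pics/w3.png",im[:,:,::-1])
for t in("crank_grip","trip_knob"): print(t,[(np.round(d["position"],4),round(d["confidence"],2)) for d in tip_of(t,"wrist")])
im=capture("side"); cv2.imwrite("pics/s3.png",im[:,:,::-1])
for t in("crank_grip","trip_knob"): print(t,[(np.round(d["position"],4),round(d["confidence"],2)) for d in tip_of(t,"side")])
E
```

```text
[ 0.5569 -0.0367  0.2891] [-0.36  0.5  -0.06] [ -15.3   21.9   88.3    0.    69.8 -118.3]
crank_grip [(array([ 0.5667, -0.0368,  0.1825]), 0.84), (array([ 0.6274,  0.0389, -0.0013]), 0.17)]
trip_knob [(array([0.5555, 0.1401, 0.1776]), 0.8), (array([0.6242, 0.0715, 0.0267]), 0.34)]
crank_grip []
trip_knob [(array([0.5565, 0.1389, 0.1739]), 0.63)]
```

View pics/w3.png

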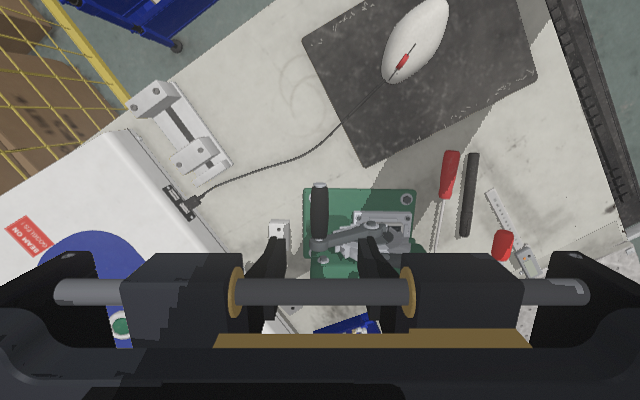

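View pics/s3.png

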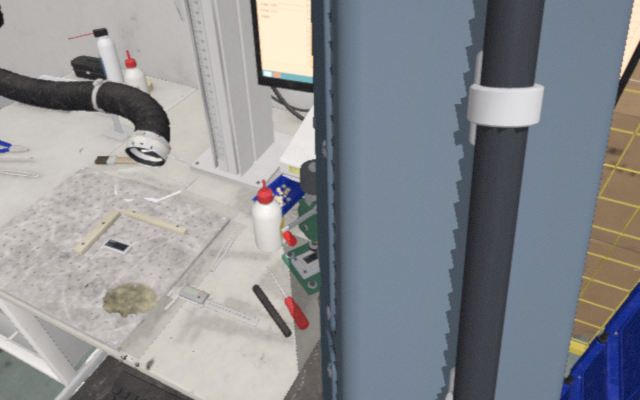

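```bash
python3 - <<'E'
from h import *
s=read_state()
for uv in((319,184),(319,212),(319,240)): print(wray(*uv,s,.183))
g=cv2.imread("pics/w3.png")[160:270,240:420]; cv2.imwrite("pics/w3z.png",cv2.resize(g,None,fx=4,fy=4))
E
```

```text
[ 0.53765914 -0.04366744  0.183     ]
[ 0.56303925 -0.03782918  0.183     ]
[ 0.58997323 -0.03163349  0.183     ]
```

View pics/w3z.png

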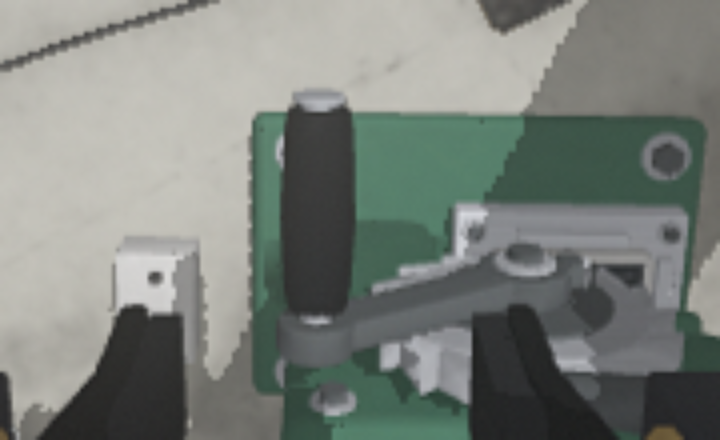

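Request:
jog_arm(
  steps=[
    {"delta_pos": [3,-2,-35],"turn": 0,"fingers": 50},
    {"delta_pos": [3,-2,-70],"turn": 0,"fingers": 50},
    {"delta_pos": [3,-2,-95],"turn": 0,"fingers": 50},
    {"delta_pos": [3,-2,-108],"turn": 0,"fingers": 50},
    {"delta_pos": [3,-2,-108],"turn": 0,"fingers": 50},
    {"delta_pos": [3,-2,-108],"turn": 0,"fingers": 30},
    {"delta_pos": [3,-2,-108],"turn": 0,"fingers": 25},
    {"delta_pos": [3,-2,-108],"turn": 0,"fingers": 22},
  ],
)

```text
time_s: 6.93
position: [0.5613, -0.0392, 0.1831]
tcp_rot: [[-0.228, 0.003, -0.974], [0.974, -0.001, -0.228], [-0.002, -1.0, -0.003]]
force: [0.6, -0.8, 0.6]
opening: 0.351
```

```bash
python3 - <<'E'
from h import *
s=read_state(); print(np.round(s["position"],4),np.round(s["force"],2),s["opening"])
im=capture("wrist"); cv2.imwrite("pics/w4.png",im[:,:,::-1])
cv2.imwrite("pics/w4z.png",cv2.resize(im[140:290,220:420,::-1],None,fx=3.8,fy=3.8))
E
```

```text
[ 0.5613 -0.0392  0.1831] [ 0.65 -0.85  0.6 ] 0.3508950618118397
```

View pics/w4z.png

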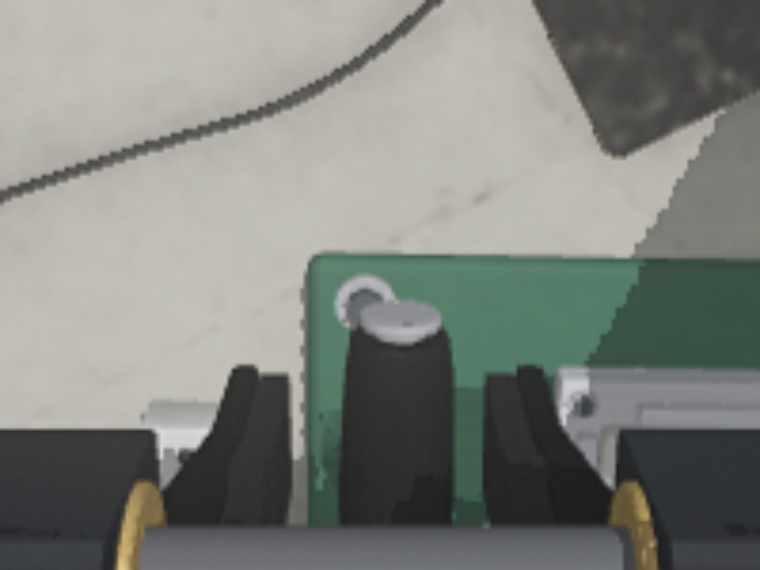

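Request:
jog_arm(
  steps=[
    {"delta_pos": [-0.4,1.5,0],"turn": 0,"fingers": 22},
    {"delta_pos": [-0.4,1.5,0],"turn": 0,"fingers": 18},
    {"delta_pos": [-0.4,1.5,0],"turn": 0,"fingers": 0},
    {"delta_pos": [-0.4,1.5,0],"turn": 0,"fingers": 0},
    {"delta_pos": [-0.4,1.5,0],"turn": 0,"fingers": 0},
    {"delta_pos": [-0.4,1.5,0],"turn": 0,"fingers": 0},
  ],
)

```text
time_s: 7.48
position: [0.5601, -0.0381, 0.182]
tcp_rot: [[-0.228, 0.001, -0.974], [0.974, -0.001, -0.228], [-0.001, -1.0, -0.001]]
force: [-0.5, -2.6, 2.4]
opening: 0.175
```

```bash
python3 - <<'E'
from h import *
s=read_state(); print(np.round(s["position"],4),np.round(s["force"],2),s["opening"],s["time_s"])
E
```

```text
[ 0.5601 -0.0381  0.182 ] [-0.51 -2.61  2.43] 0.17541878255756285 7.4833
```

```bash
cat >> h.py <<'E'
PHI0=np.radians(-54.2); RR=65.
def d(dr,base=0.):
    f=lambda t:np.array([RR*np.sin(PHI0+t),RR*np.cos(PHI0+t)])
    v=f(dr)-f(base); return np.round([-.2264*v[0],.974*v[0],v[1]],1).tolist()
E
python3 - <<'E'
from h import *
for t in(-.03,-.06,-.09,-.11): print(t,d(t))
E
```

```text
-0.03 [0.3, -1.1, -1.6]
-0.06 [0.5, -2.1, -3.2]
-0.09 [0.7, -3.1, -4.9]
-0.11 [0.9, -3.8, -6.0]
```

Request:
jog_arm(
  steps=[
    {"delta_pos": [0.3,-1.1,-1.6],"turn": 0,"fingers": 0},
    {"delta_pos": [0.5,-2.1,-3.2],"turn": 0,"fingers": 0},
    {"delta_pos": [0.7,-3.1,-4.9],"turn": 0,"fingers": 0},
    {"delta_pos": [0.7,-3.1,-4.9],"turn": 0,"fingers": 0},
    {"delta_pos": [0.7,-3.1,-4.9],"turn": 0,"fingers": 0},
  ],
)

```text
time_s: 7.9
position: [0.5606, -0.0406, 0.1775]
tcp_rot: [[-0.228, 0.001, -0.974], [0.974, 0.0, -0.228], [-0.0, -1.0, -0.001]]
force: [-1.1, -1.4, 7.5]
opening: 0.176
```

```bash
cat > look.py <<'E'
from h import *
import sys
s=read_state(); print(np.round(s["position"],4),np.round(s["force"],2),round(s["opening"],3),s["time_s"])
# tangential hand force & angle
p=np.array(s["position"]); q=[.6264,.0321]; 
ly=-.2264*(p[0]-q[0])+.974*(p[1]-q[1]); lz=p[2]+.002-.145
ph=np.arctan2(ly,lz); F=s["force"]; fy=-.2264*F[0]+.974*F[1]
print("R %.4f phi %.1f drum %.3f Ftan(on tool,+=lowering) %.1f Frad %.1f"%(np.hypot(ly,lz),np.degrees(ph),ph-PHI0,fy*np.cos(ph)-F[2]*np.sin(ph),fy*np.sin(ph)+F[2]*np.cos(ph)))
if len(sys.argv)>1:
    n=sys.argv[1]; cs=sys.argv[2:]
    for c in cs:
        im=capture(c)
        cv2.imwrite(f"pics/{c}{n}.png",im[:,:,::-1])
        for t in("pawl_tip","wheel_centre"): print(c,t,[(np.round(d["position"],4),round(d["confidence"],2)) for d in tip_of(t,c)])
        if c=="wrist": z=im[140:290,220:420]
        elif c=="top": z=im[145:295,230:430]
        else: z=im[145:295,240:440]
        cv2.imwrite(f"pics/{c}{n}z.png",cv2.resize(z[:,:,::-1],None,fx=3.8,fy=3.8,interpolation=cv2.INTER_CUBIC))
E
python3 look.py 5 wrist top side
```

```text
[ 0.5606 -0.0406  0.1775] [-1.1  -1.36  7.48] 0.176 7.9
R 0.0657 phi -58.3 drum -0.072 Ftan(on tool,+=lowering) 5.8 Frad 4.8
wrist pawl_tip [(array([ 0.5475,  0.1847, -0.0034]), 0.45)]
wrist wheel_centre []
top pawl_tip [(array([0.5967, 0.0266, 0.1956]), 0.55)]
top wheel_centre [(array([0.595 , 0.0237, 0.1434]), 0.8)]
side pawl_tip [(array([0.5663, 0.1493, 0.0019]), 0.17)]
side wheel_centre []
```

View pics/top5.png

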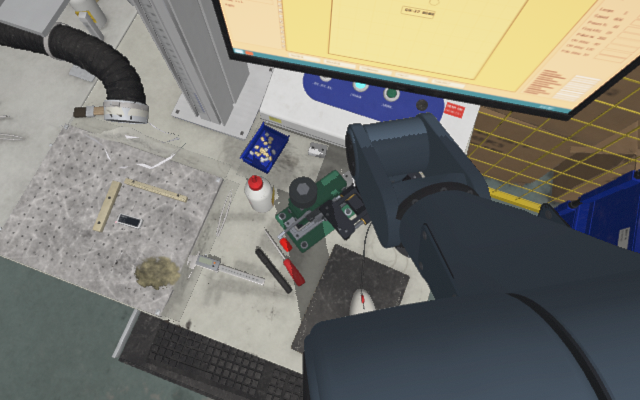

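View pics/side5.png

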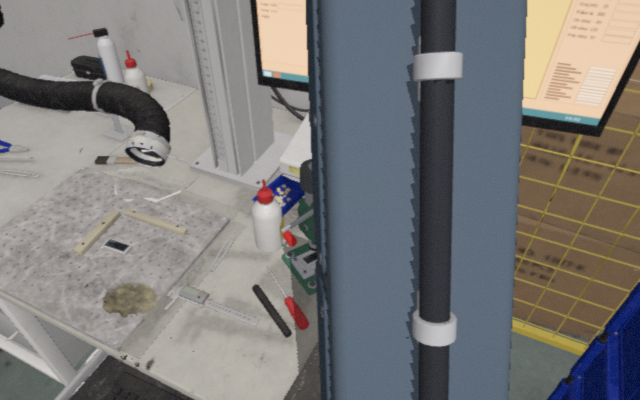

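View pics/wrist5.png

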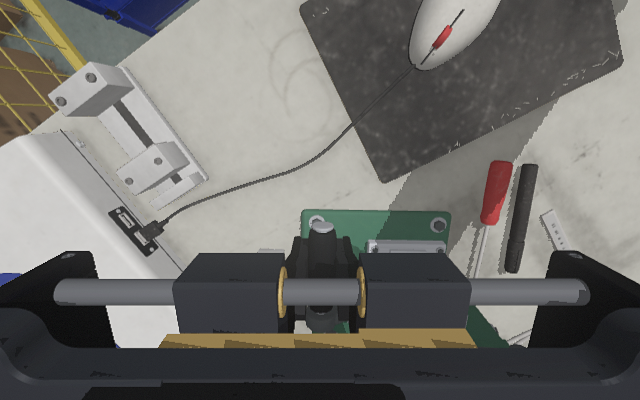

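```bash
python3 - <<'E'
import cv2,numpy as np
a=cv2.imread("pics/top0.png")[165:265,260:360];b=cv2.imread("pics/top5.png")[165:265,260:360]
cv2.imwrite("pics/cmp5.png",cv2.resize(np.hstack([a,b]),None,fx=4,fy=4,interpolation=cv2.INTER_CUBIC))
E
```

```text
(no output)
```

View pics/cmp5.png

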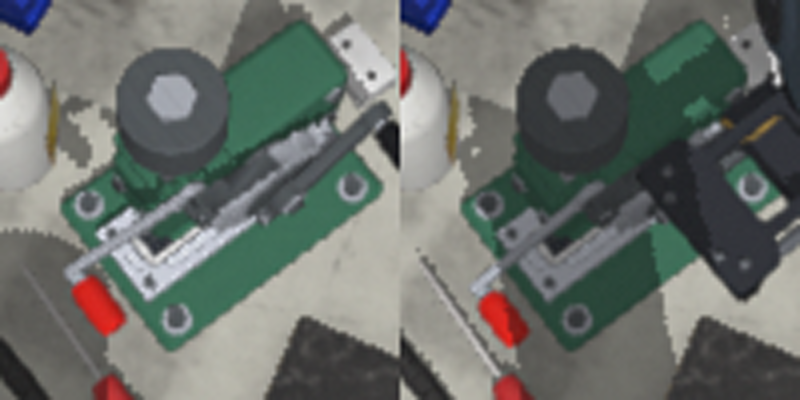

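```bash
cat > rows.py <<'E'
from h import *
import sys,json
b,e,n=float(sys.argv[1]),float(sys.argv[2]),int(sys.argv[3])
for t in np.linspace(b,e,n+1)[1:]: print(round(t,3),d(t,b))
E
python3 rows.py -.09 .15 12
```

```text
-0.07 [-0.2, 0.7, 1.1]
-0.05 [-0.3, 1.3, 2.2]
-0.03 [-0.5, 2.0, 3.3]
-0.01 [-0.6, 2.8, 4.4]
0.01 [-0.8, 3.5, 5.4]
0.03 [-1.0, 4.3, 6.5]
0.05 [-1.2, 5.0, 7.5]
0.07 [-1.4, 5.8, 8.5]
0.09 [-1.5, 6.7, 9.5]
0.11 [-1.7, 7.5, 10.4]
0.13 [-1.9, 8.4, 11.4]
0.15 [-2.1, 9.2, 12.3]
```

Request:
jog_arm(
  steps=[
    {"delta_pos": [-0.2,0.7,1.1],"turn": 0,"fingers": 0},
    {"delta_pos": [-0.3,1.3,2.2],"turn": 0,"fingers": 0},
    {"delta_pos": [-0.5,2.0,3.3],"turn": 0,"fingers": 0},
    {"delta_pos": [-0.6,2.8,4.4],"turn": 0,"fingers": 0},
    {"delta_pos": [-0.8,3.5,5.4],"turn": 0,"fingers": 0},
    {"delta_pos": [-1.0,4.3,6.5],"turn": 0,"fingers": 0},
    {"delta_pos": [-1.2,5.0,7.5],"turn": 0,"fingers": 0},
  ],
)

```text
time_s: 8.93
position: [0.5595, -0.0356, 0.1853]
tcp_rot: [[-0.228, 0.001, -0.974], [0.974, -0.0, -0.228], [-0.0, -1.0, -0.001]]
force: [-2.0, -2.0, 8.9]
opening: 0.171
```

```bash
python3 look.py; python3 rows.py .05 .37 16
```

```text
[ 0.5595 -0.0356  0.1853] [-1.96 -2.02  8.86] 0.171 8.9333
R 0.0661 phi -50.2 drum 0.070 Ftan(on tool,+=lowering) 5.8 Frad 6.8
0.07 [-0.2, 0.8, 1.0]
0.09 [-0.4, 1.6, 2.0]
0.11 [-0.6, 2.5, 3.0]
0.13 [-0.8, 3.3, 3.9]
0.15 [-1.0, 4.2, 4.9]
0.17 [-1.2, 5.1, 5.8]
0.19 [-1.4, 6.0, 6.7]
0.21 [-1.6, 6.9, 7.6]
0.23 [-1.8, 7.9, 8.4]
0.25 [-2.1, 8.8, 9.3]
0.27 [-2.3, 9.8, 10.1]
0.29 [-2.5, 10.8, 10.9]
0.31 [-2.7, 11.8, 11.7]
0.33 [-3.0, 12.9, 12.4]
0.35 [-3.2, 13.9, 13.2]
0.37 [-3.5, 15.0, 13.9]
```

Request:
jog_arm(
  steps=[
    {"delta_pos": [-0.2,0.8,1.0],"turn": 0,"fingers": 0},
    {"delta_pos": [-0.4,1.6,2.0],"turn": 0,"fingers": 0},
    {"delta_pos": [-0.6,2.5,3.0],"turn": 0,"fingers": 0},
    {"delta_pos": [-0.8,3.3,3.9],"turn": 0,"fingers": 0},
    {"delta_pos": [-1.0,4.2,4.9],"turn": 0,"fingers": 0},
    {"delta_pos": [-1.2,5.1,5.8],"turn": 0,"fingers": 0},
    {"delta_pos": [-1.4,6.0,6.7],"turn": 0,"fingers": 0},
    {"delta_pos": [-1.6,6.9,7.6],"turn": 0,"fingers": 0},
    {"delta_pos": [-1.8,7.9,8.4],"turn": 0,"fingers": 0},
    {"delta_pos": [-2.1,8.8,9.3],"turn": 0,"fingers": 0},
    {"delta_pos": [-2.3,9.8,10.1],"turn": 0,"fingers": 0},
    {"delta_pos": [-2.5,10.8,10.9],"turn": 0,"fingers": 0},
    {"delta_pos": [-2.7,11.8,11.7],"turn": 0,"fingers": 0},
    {"delta_pos": [-3.0,12.9,12.4],"turn": 0,"fingers": 0},
    {"delta_pos": [-3.2,13.9,13.2],"turn": 0,"fingers": 0},
    {"delta_pos": [-3.5,15.0,13.9],"turn": 0,"fingers": 0},
  ],
)

```text
time_s: 10.27
position: [0.5562, -0.0205, 0.1998]
tcp_rot: [[-0.228, 0.002, -0.974], [0.974, -0.0, -0.228], [-0.001, -1.0, -0.002]]
force: [-2.1, -1.7, 11.4]
opening: 0.173
```

```bash
python3 look.py; python3 rows.py .37 .73 18
```

```text
[ 0.5562 -0.0205  0.1998] [-2.14 -1.73 11.42] 0.173 10.2667
R 0.0669 phi -31.9 drum 0.390 Ftan(on tool,+=lowering) 5.0 Frad 10.3
0.39 [-0.2, 1.1, 0.7]
0.41 [-0.5, 2.2, 1.4]
0.43 [-0.8, 3.2, 2.0]
0.45 [-1.0, 4.4, 2.7]
0.47 [-1.3, 5.5, 3.3]
0.49 [-1.5, 6.6, 3.8]
0.51 [-1.8, 7.7, 4.4]
0.53 [-2.1, 8.9, 4.9]
0.55 [-2.3, 10.1, 5.5]
0.57 [-2.6, 11.2, 5.9]
0.59 [-2.9, 12.4, 6.4]
0.61 [-3.2, 13.6, 6.9]
0.63 [-3.4, 14.8, 7.3]
0.65 [-3.7, 16.0, 7.7]
0.67 [-4.0, 17.2, 8.0]
0.69 [-4.3, 18.5, 8.4]
0.71 [-4.6, 19.7, 8.7]
0.73 [-4.9, 20.9, 9.0]
```

Request:
jog_arm(
  steps=[
    {"delta_pos": [-0.2,1.0,1.0],"turn": 0,"fingers": 0},
    {"delta_pos": [-0.5,2.1,2.0],"turn": 0,"fingers": 0},
    {"delta_pos": [-0.8,3.0,2.9],"turn": 0,"fingers": 0},
    {"delta_pos": [-1.0,4.1,3.8],"turn": 0,"fingers": 0},
    {"delta_pos": [-1.3,5.2,4.6],"turn": 0,"fingers": 0},
    {"delta_pos": [-1.5,6.3,5.4],"turn": 0,"fingers": 0},
    {"delta_pos": [-1.8,7.4,6.3],"turn": 0,"fingers": 0},
    {"delta_pos": [-2.1,8.6,6.9],"turn": 0,"fingers": 0},
    {"delta_pos": [-2.3,9.8,7.5],"turn": 0,"fingers": 0},
    {"delta_pos": [-2.6,10.9,7.9],"turn": 0,"fingers": 0},
    {"delta_pos": [-2.9,12.1,8.4],"turn": 0,"fingers": 0},
    {"delta_pos": [-3.2,13.3,8.9],"turn": 0,"fingers": 0},
    {"delta_pos": [-3.4,14.5,9.3],"turn": 0,"fingers": 0},
    {"delta_pos": [-3.7,15.7,9.7],"turn": 0,"fingers": 0},
    {"delta_pos": [-4.0,16.9,10.0],"turn": 0,"fingers": 0},
    {"delta_pos": [-4.3,18.2,10.4],"turn": 0,"fingers": 0},
  ],
)

```text
time_s: 11.6
position: [0.5517, -0.0001, 0.2094]
tcp_rot: [[-0.228, 0.001, -0.974], [0.974, 0.004, -0.227], [0.004, -1.0, -0.002]]
force: [-0.3, 4.8, 7.4]
opening: 0.172
```

```bash
python3 look.py; python3 rows.py .69 .93 12
```

```text
[ 5.517e-01 -1.000e-04  2.094e-01] [-0.32  4.81  7.36] 0.172 11.6
R 0.0680 phi -12.2 drum 0.732 Ftan(on tool,+=lowering) 6.2 Frad 6.2
0.71 [-0.3, 1.2, 0.3]
0.73 [-0.6, 2.5, 0.6]
0.75 [-0.9, 3.7, 0.9]
0.77 [-1.1, 4.9, 1.1]
0.79 [-1.4, 6.2, 1.3]
0.81 [-1.7, 7.4, 1.5]
0.83 [-2.0, 8.7, 1.7]
0.85 [-2.3, 10.0, 1.8]
0.87 [-2.6, 11.2, 1.9]
0.89 [-2.9, 12.5, 2.0]
0.91 [-3.2, 13.8, 2.1]
0.93 [-3.5, 15.0, 2.1]
```

Request:
jog_arm(
  steps=[
    {"delta_pos": [-0.3,1.2,0.5],"turn": 0,"fingers": 0},
    {"delta_pos": [-0.6,2.5,1.0],"turn": 0,"fingers": 0},
    {"delta_pos": [-0.9,3.7,1.5],"turn": 0,"fingers": 0},
    {"delta_pos": [-1.1,4.9,1.9],"turn": 0,"fingers": 0},
    {"delta_pos": [-1.4,6.2,2.3],"turn": 0,"fingers": 0},
    {"delta_pos": [-1.7,7.4,2.5],"turn": 0,"fingers": 0},
    {"delta_pos": [-2.0,8.7,2.7],"turn": 0,"fingers": 0},
    {"delta_pos": [-2.3,10.0,2.8],"turn": 0,"fingers": 0},
    {"delta_pos": [-2.6,11.2,2.9],"turn": 0,"fingers": 0},
    {"delta_pos": [-2.9,12.5,3.0],"turn": 0,"fingers": 0},
    {"delta_pos": [-3.2,13.8,3.1],"turn": 0,"fingers": 0},
    {"delta_pos": [-3.5,15.0,3.1],"turn": 0,"fingers": 0},
  ],
)

```text
time_s: 12.6
position: [0.5482, 0.0159, 0.2115]
tcp_rot: [[-0.227, 0.001, -0.974], [0.974, 0.006, -0.227], [0.006, -1.0, -0.003]]
force: [2.6, 7.7, 1.9]
opening: 0.174
```

```bash
python3 look.py; python3 rows.py .93 1.35 21
```

```text
[0.5482 0.0159 0.2115] [2.64 7.65 1.87] 0.174 12.6
R 0.0686 phi 1.6 drum 0.975 Ftan(on tool,+=lowering) 6.8 Frad 2.1
0.95 [-0.3, 1.3, 0.0]
0.97 [-0.6, 2.5, -0.0]
0.99 [-0.9, 3.8, -0.1]
1.01 [-1.2, 5.1, -0.1]
1.03 [-1.5, 6.3, -0.2]
1.05 [-1.8, 7.6, -0.3]
1.07 [-2.1, 8.8, -0.5]
1.09 [-2.3, 10.1, -0.7]
1.11 [-2.6, 11.3, -0.9]
1.13 [-2.9, 12.6, -1.1]
1.15 [-3.2, 13.8, -1.3]
1.17 [-3.5, 15.1, -1.6]
1.19 [-3.8, 16.3, -1.9]
1.21 [-4.1, 17.5, -2.2]
1.23 [-4.4, 18.8, -2.6]
1.25 [-4.6, 20.0, -3.0]
1.27 [-4.9, 21.2, -3.4]
1.29 [-5.2, 22.4, -3.8]
1.31 [-5.5, 23.6, -4.3]
1.33 [-5.7, 24.7, -4.7]
1.35 [-6.0, 25.9, -5.2]
```

Request:
jog_arm(
  steps=[
    {"delta_pos": [-0.3,1.2,0],"turn": 0,"fingers": 0},
    {"delta_pos": [-0.6,2.4,0],"turn": 0,"fingers": 0},
    {"delta_pos": [-0.9,3.6,-0.1],"turn": 0,"fingers": 0},
    {"delta_pos": [-0.9,3.6,-0.1],"turn": 0,"fingers": 0},
  ],
)

```text
time_s: 12.93
position: [0.5473, 0.0199, 0.2113]
tcp_rot: [[-0.227, 0.001, -0.974], [0.974, 0.007, -0.227], [0.007, -1.0, -0.003]]
force: [2.3, 8.3, 1.1]
opening: 0.169
```

```bash
python3 look.py
```

```text
[0.5473 0.0199 0.2113] [2.27 8.33 1.08] 0.169 12.9333
R 0.0686 phi 5.0 drum 1.033 Ftan(on tool,+=lowering) 7.5 Frad 1.7
```

Request:
jog_arm(
  steps=[
    {"delta_pos": [-0.3,1.2,-0.1],"turn": 0,"fingers": 0},
    {"delta_pos": [-0.6,2.4,-0.1],"turn": 0,"fingers": 0},
    {"delta_pos": [-0.9,3.6,-0.2],"turn": 0,"fingers": 0},
    {"delta_pos": [-0.9,3.6,-0.2],"turn": 0,"fingers": 0},
  ],
)

```text
time_s: 13.27
position: [0.5467, 0.0227, 0.2111]
tcp_rot: [[-0.227, 0.002, -0.974], [0.974, 0.005, -0.227], [0.005, -1.0, -0.003]]
force: [1.4, 6.7, 1.6]
opening: 0.175
```

```bash
python3 look.py
```

```text
[0.5467 0.0227 0.2111] [1.43 6.68 1.64] 0.175 13.2667
R 0.0687 phi 7.5 drum 1.076 Ftan(on tool,+=lowering) 5.9 Frad 2.4
```

Request:
jog_arm(
  steps=[
    {"delta_pos": [-0.2,1.0,-0.1],"turn": 0,"fingers": 0},
    {"delta_pos": [-0.5,2.0,-0.2],"turn": 0,"fingers": 0},
    {"delta_pos": [-0.5,2.0,-0.2],"turn": 0,"fingers": 0},
  ],
)

```text
time_s: 13.52
position: [0.5466, 0.0234, 0.211]
tcp_rot: [[-0.228, 0.003, -0.974], [0.974, 0.003, -0.228], [0.002, -1.0, -0.003]]
force: [3.2, 4.4, 0.9]
opening: 0.17
```

```bash
python3 look.py
```

```text
[0.5466 0.0234 0.211 ] [3.19 4.41 0.87] 0.17 13.5167
R 0.0687 phi 8.0 drum 1.086 Ftan(on tool,+=lowering) 3.4 Frad 1.4
```

Request:
jog_arm(
  steps=[
    {"delta_pos": [-0.2,1.0,-0.2],"turn": 0,"fingers": 0},
    {"delta_pos": [-0.5,2.0,-0.3],"turn": 0,"fingers": 0},
    {"delta_pos": [-0.7,3.0,-0.5],"turn": 0,"fingers": 0},
    {"delta_pos": [-0.9,4.0,-0.6],"turn": 0,"fingers": 0},
    {"delta_pos": [-0.9,4.0,-0.6],"turn": 0,"fingers": 0},
    {"delta_pos": [-0.9,4.0,-0.6],"turn": 0,"fingers": 0},
  ],
)

```text
time_s: 14.02
position: [0.5462, 0.0252, 0.2108]
tcp_rot: [[-0.228, 0.003, -0.974], [0.974, -0.001, -0.228], [-0.002, -1.0, -0.003]]
force: [5.7, 0.5, 0.1]
opening: 0.174
```

```bash
python3 look.py 6 top; python3 -c "
from h import *
for k in range(3):
  s=read_state();print(np.round(s['force'],1),np.round(s['moment'],2));capture('top')"
```

```text
[0.5462 0.0252 0.2108] [5.74 0.51 0.12] 0.174 14.0167
R 0.0688 phi 9.5 drum 1.113 Ftan(on tool,+=lowering) -0.8 Frad -0.0
top pawl_tip [(array([0.5965, 0.0262, 0.1448]), 0.34)]
top wheel_centre [(array([0.5972, 0.025 , 0.1441]), 0.58)]
[ 4.6  1.  -0.4] [ 0.17 -0.81 -0.1 ]
[ 4.7  0.9 -0.5] [ 0.11 -0.84 -0.06]
[ 4.9  0.  -0.5] [ 0.17 -0.88 -0.13]
```

View pics/top6z.png

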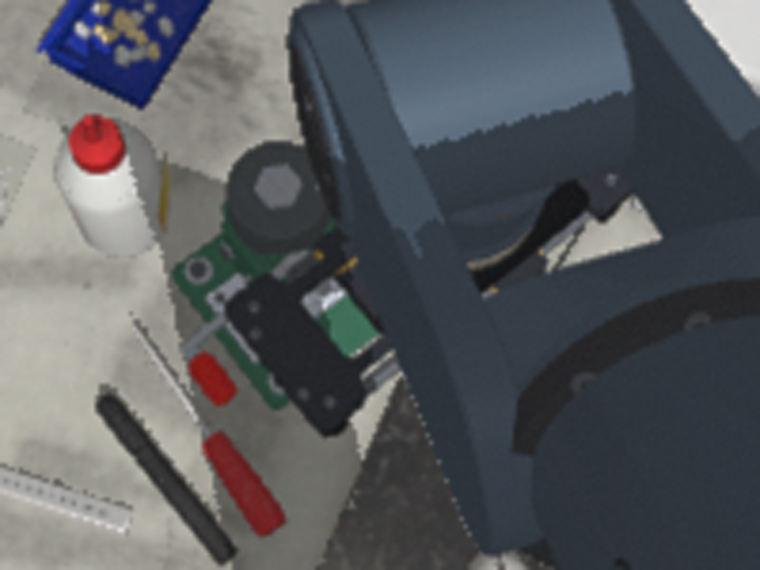

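Request:
jog_arm(
  steps=[
    {"delta_pos": [0.4,1.0,-0.2],"turn": 0,"fingers": 0},
    {"delta_pos": [0.8,2.0,-0.3],"turn": 0,"fingers": 0},
    {"delta_pos": [1.0,3.0,-0.5],"turn": 0,"fingers": 0},
    {"delta_pos": [1.0,4.0,-0.7],"turn": 0,"fingers": 0},
    {"delta_pos": [1.0,5.0,-0.8],"turn": 0,"fingers": 0},
    {"delta_pos": [1.0,5.0,-0.8],"turn": 0,"fingers": 0},
  ],
)

```text
time_s: 14.82
position: [0.5457, 0.0285, 0.2101]
tcp_rot: [[-0.229, -0.0, -0.973], [0.973, -0.005, -0.229], [-0.005, -1.0, 0.001]]
force: [2.0, -7.2, 3.9]
opening: 0.176
```

```bash
python3 look.py; python3 -c "
from h import *
for k in range(3):
  s=read_state();print(np.round(s['force'],1),np.round(s['position'],4));capture('top')"
```

```text
[0.5457 0.0285 0.2101] [ 1.98 -7.17  3.88] 0.176 14.8167
R 0.0687 phi 12.4 drum 1.163 Ftan(on tool,+=lowering) -8.1 Frad 2.2
[ 2.  -7.2  3.9] [0.5457 0.0285 0.2101]
[ 0.9 -7.8  3.5] [0.5457 0.0285 0.2101]
[ 1.1 -7.4  3. ] [0.5457 0.0285 0.2101]
```

Request:
jog_arm(
  steps=[
    {"delta_pos": [0.0,0.7,-0.1],"turn": 0,"fingers": 0},
    {"delta_pos": [0.0,1.4,-0.2],"turn": 0,"fingers": 0},
    {"delta_pos": [0.0,1.4,-0.2],"turn": 0,"fingers": 0},
    {"delta_pos": [0.0,1.4,-0.2],"turn": 0,"fingers": 0},
  ],
)

```text
time_s: 15.3
position: [0.5455, 0.0292, 0.21]
tcp_rot: [[-0.229, -0.0, -0.973], [0.973, -0.006, -0.229], [-0.006, -1.0, 0.002]]
force: [1.1, -8.9, 3.8]
opening: 0.177
```

```bash
python3 look.py
```

```text
[0.5455 0.0292 0.21  ] [ 1.07 -8.89  3.85] 0.177 15.3
R 0.0688 phi 13.0 drum 1.173 Ftan(on tool,+=lowering) -9.5 Frad 1.7
```

Request:
jog_arm(
  steps=[
    {"delta_pos": [0,0.3,0],"turn": 0,"fingers": 0},
    {"delta_pos": [0,0.3,0],"turn": 0,"fingers": 0},
    {"delta_pos": [0,0.3,0],"turn": 0,"fingers": 0},
    {"delta_pos": [0,0.3,0],"turn": 0,"fingers": 0},
    {"delta_pos": [0,0.3,0],"turn": 0,"fingers": 0},
    {"delta_pos": [0,0.3,0],"turn": 0,"fingers": 0},
    {"delta_pos": [0,0.3,0],"turn": 0,"fingers": 0},
    {"delta_pos": [0,0.3,0],"turn": 0,"fingers": 0},
    {"delta_pos": [0,0.3,0],"turn": 0,"fingers": 0},
    {"delta_pos": [0,0.3,0],"turn": 0,"fingers": 0},
    {"delta_pos": [0,0.3,0],"turn": 0,"fingers": 0},
    {"delta_pos": [0,0.3,0],"turn": 0,"fingers": 0},
  ],
)

```text
time_s: 16.3
position: [0.5456, 0.0294, 0.21]
tcp_rot: [[-0.229, -0.001, -0.973], [0.973, -0.006, -0.229], [-0.006, -1.0, 0.002]]
force: [0.1, -10.1, 3.8]
opening: 0.174
```

```bash
python3 look.py
```

```text
[0.5456 0.0294 0.21  ] [  0.11 -10.09   3.84] 0.174 16.3
R 0.0688 phi 13.1 drum 1.175 Ftan(on tool,+=lowering) -10.5 Frad 1.5
```

Request:
jog_arm(
  steps=[
    {"delta_pos": [0,0,0],"turn": 0,"fingers": 0},
    {"delta_pos": [0,0,0],"turn": 0,"fingers": 0},
    {"delta_pos": [0,0,0],"turn": 0,"fingers": 0},
    {"delta_pos": [0,0,0],"turn": 0,"fingers": 0},
    {"delta_pos": [0,0,0],"turn": 0,"fingers": 0},
    {"delta_pos": [0,0,0],"turn": 0,"fingers": 0},
    {"delta_pos": [0,0,0],"turn": 0,"fingers": 0},
    {"delta_pos": [0,0,0],"turn": 0,"fingers": 0},
    {"delta_pos": [0,0,0],"turn": 0,"fingers": 0},
    {"delta_pos": [0,0,0],"turn": 0,"fingers": 0},
    {"delta_pos": [0,0,0],"turn": 0,"fingers": 0},
    {"delta_pos": [0,0,0],"turn": 0,"fingers": 0},
    {"delta_pos": [0,0,0],"turn": 0,"fingers": 0},
    {"delta_pos": [0,0,0],"turn": 0,"fingers": 0},
  ],
)

```text
time_s: 17.47
position: [0.5455, 0.0293, 0.21]
tcp_rot: [[-0.229, -0.001, -0.973], [0.973, -0.006, -0.229], [-0.006, -1.0, 0.002]]
force: [1.1, -9.4, 4.5]
opening: 0.173
```

```bash
python3 look.py
```

```text
[0.5455 0.0293 0.21  ] [ 1.14 -9.38  4.45] 0.173 17.4667
R 0.0688 phi 13.1 drum 1.175 Ftan(on tool,+=lowering) -10.2 Frad 2.2
```

Request:
jog_arm(
  steps=[
    {"delta_pos": [0,0,0],"turn": 0,"fingers": 0},
    {"delta_pos": [0,0,0],"turn": 0,"fingers": 0},
    {"delta_pos": [0,0,0],"turn": 0,"fingers": 0},
    {"delta_pos": [0,-1,0.1],"turn": 0,"fingers": 0},
    {"delta_pos": [0,-2,0.2],"turn": 0,"fingers": 0},
    {"delta_pos": [0,-3,0.4],"turn": 0,"fingers": 0},
    {"delta_pos": [0,-4,0.5],"turn": 0,"fingers": 0},
    {"delta_pos": [0,-5,0.6],"turn": 0,"fingers": 0},
    {"delta_pos": [0,-6,0.7],"turn": 0,"fingers": 0},
    {"delta_pos": [0,-6,0.7],"turn": 0,"fingers": 0},
    {"delta_pos": [0,-6,0.7],"turn": 0,"fingers": 0},
  ],
)

```text
time_s: 18.38
position: [0.546, 0.0264, 0.2104]
tcp_rot: [[-0.228, 0.001, -0.974], [0.974, -0.0, -0.228], [-0.0, -1.0, -0.001]]
force: [3.4, -2.3, 3.8]
opening: 0.17
```

```bash
python3 look.py
```

```text
[0.546  0.0264 0.2104] [ 3.43 -2.32  3.8 ] 0.17 18.3833
R 0.0686 phi 10.6 drum 1.132 Ftan(on tool,+=lowering) -3.7 Frad 3.2
```

Request:
jog_arm(
  steps=[
    {"delta_pos": [0.8,-0.8,0.5],"turn": 0,"fingers": 0},
    {"delta_pos": [1,-1.4,0.8],"turn": 0,"fingers": 0},
    {"delta_pos": [1,-1.4,0.8],"turn": 0,"fingers": 0},
    {"delta_pos": [1,-1.4,0.8],"turn": 0,"fingers": 22},
    {"delta_pos": [1,-1.4,0.8],"turn": 0,"fingers": 28},
    {"delta_pos": [1,-1.4,0.8],"turn": 0,"fingers": 40},
    {"delta_pos": [1,-1.4,0.8],"turn": 0,"fingers": 40},
    {"delta_pos": [1,-1.4,0.8],"turn": 0,"fingers": 40},
  ],
)

```text
time_s: 19.05
position: [0.5457, 0.0255, 0.2104]
tcp_rot: [[-0.228, -0.002, -0.974], [0.974, 0.001, -0.228], [0.001, -1.0, 0.002]]
force: [-0.2, 0.9, 0.4]
opening: 0.375
```

```bash
python3 look.py 7 wrist
```

```text
[0.5457 0.0255 0.2104] [-0.25  0.87  0.38] 0.375 19.05
R 0.0684 phi 9.9 drum 1.120 Ftan(on tool,+=lowering) 0.8 Frad 0.5
wrist pawl_tip [(array([0.5951, 0.0289, 0.1958]), 0.68), (array([ 0.5464,  0.1868, -0.0034]), 0.44)]
wrist wheel_centre [(array([0.5907, 0.0209, 0.1413]), 0.73)]
```

View pics/wrist7z.png

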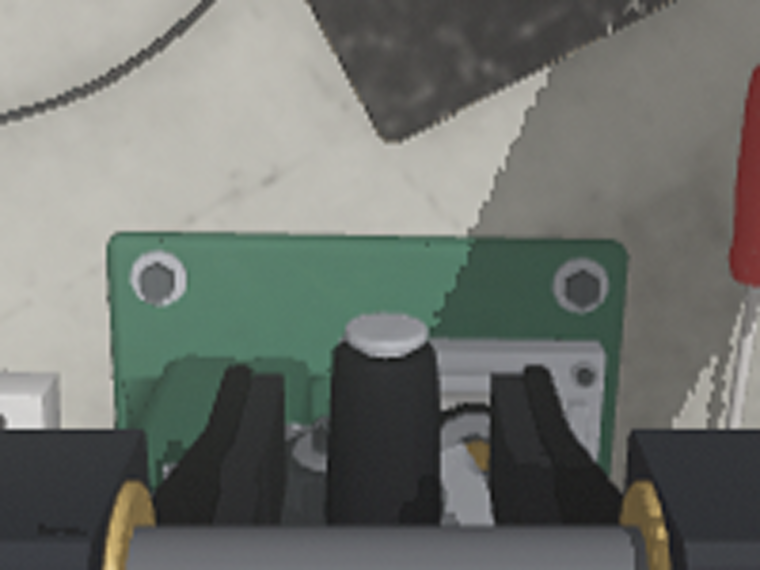

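Free; the grip is centred between the open fingers. Lift straight up and back off.

Request:
jog_arm(
  steps=[
    {"delta_pos": [0,0,15],"turn": 0,"fingers": 40},
    {"delta_pos": [0,0,45],"turn": 0,"fingers": 40},
    {"delta_pos": [0,0,85],"turn": 0,"fingers": 40},
    {"delta_pos": [-10,-20,110],"turn": 0,"fingers": 40},
    {"delta_pos": [-30,-60,110],"turn": 0,"fingers": 40},
    {"delta_pos": [-50,-100,110],"turn": 0,"fingers": 40},
    {"delta_pos": [-70,-140,110],"turn": 0,"fingers": 40},
    {"delta_pos": [-80,-180,110],"turn": 0,"fingers": 40},
    {"delta_pos": [-90,-220,110],"turn": 0,"fingers": 40},
    {"delta_pos": [-90,-260,110],"turn": 0,"fingers": 40},
    {"delta_pos": [-90,-300,110],"turn": 0,"fingers": 40},
    {"delta_pos": [-90,-300,110],"turn": 0,"fingers": 40},
    {"delta_pos": [-90,-300,110],"turn": 0,"fingers": 40},
  ],
)

```text
time_s: 20.28
position: [0.4564, -0.2775, 0.3207]
tcp_rot: [[-0.224, 0.0, -0.975], [0.975, -0.0, -0.224], [-0.0, -1.0, 0.0]]
force: [0.7, 1.2, 0.3]
opening: 0.398
```

```bash
python3 look.py 8 top side; python3 - <<'E'
from h import *
for c in("top","side"):
  for t in("ram","crank_grip","trip_knob","tag","adhesive"): print(c,t,[(np.round(d["position"],4),round(d["confidence"],2)) for d in tip_of(t,c)[:2]])
E
```

```text
[ 0.4564 -0.2775  0.3207] [0.69 1.23 0.29] 0.398 20.2833
R 0.3174 phi -56.0 drum -0.031 Ftan(on tool,+=lowering) 0.8 Frad -0.7
top pawl_tip [(array([0.5968, 0.0275, 0.1971]), 0.53)]
top wheel_centre [(array([0.5987, 0.0259, 0.1448]), 0.89)]
side pawl_tip [(array([0.5931, 0.0258, 0.1992]), 0.49)]
side wheel_centre [(array([0.5963, 0.0243, 0.1416]), 0.64)]
top ram [(array([0.6219, 0.0718, 0.1991]), 0.64)]
top crank_grip [(array([0.5446, 0.0234, 0.2102]), 0.76)]
top trip_knob [(array([0.5555, 0.1408, 0.1786]), 0.75), (array([0.5427, 0.1894, 0.0009]), 0.58)]
top tag [(array([0.6224, 0.0641, 0.0279]), 0.49)]
top adhesive [(array([ 0.7187,  0.1449, -0.003 ]), 0.64)]
side ram [(array([0.6203, 0.0727, 0.1978]), 0.75), (array([0.5578, 0.1382, 0.1745]), 0.54)]
side crank_grip [(array([0.5626, 0.1512, 0.0047]), 0.16)]
side trip_knob [(array([0.5582, 0.1379, 0.1758]), 0.56)]
side tag [(array([0.6191, 0.0666, 0.0264]), 0.67), (array([ 5.636e-01,  1.499e-01, -4.000e-04]), 0.65)]
side adhesive [(array([0.7161, 0.1438, 0.0017]), 0.88)]
```

View pics/side8z.png

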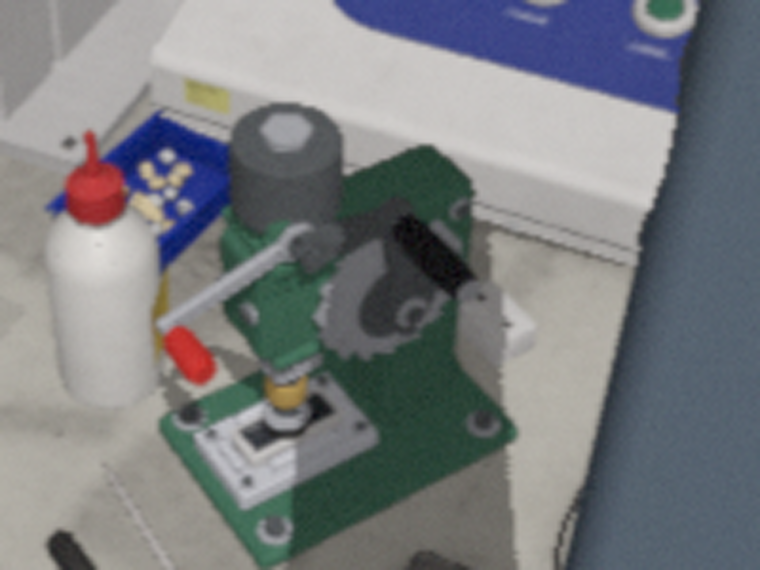

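View pics/top8z.png

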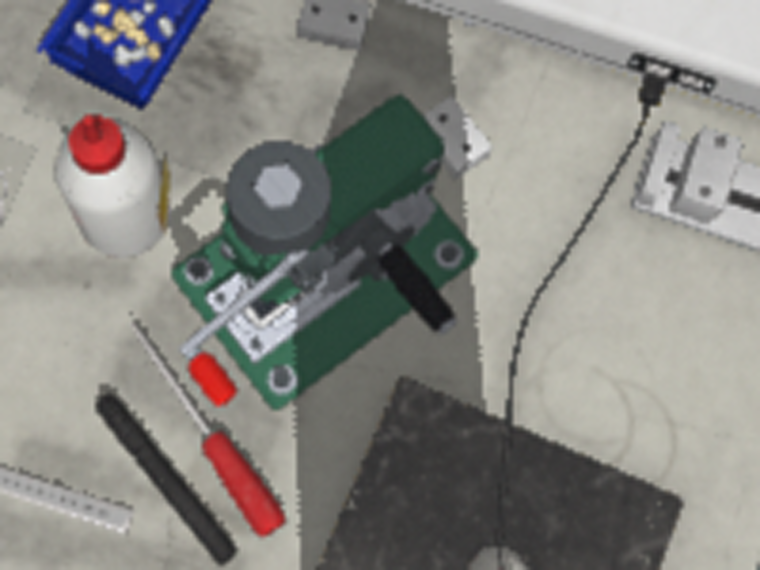

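```bash
python3 -c "
from rig import *
print(hand_in())"
```

```text
the job is handed in; nothing more can be done
None
```

The job is handed in after about 20 s of the 61 s: the pad is resting on the tag under the ram's own weight, and the robot is clear of everything.

**What I did**
- **Trip lever:** I pressed it down onto its stop. The force rose to about 20 N there, and the knob dropped from about 0.215 m to 0.176 m.
- **Freeing the pawl:** I wound the crank up about 0.07 rad. The pawl then sat about 52 mm from the wheel centre, against about 41 mm before.
- **Lowering:** I eased the crank over the top at about 0.25 rad/s. It pulled steadily on the hand with 5–7.5 N, so it never ran. The pad touched at about 1.06 rad.
- **Bedding:** I leaned on the grip with 9.5–10.5 N for a little over 2 s, then eased off slowly and let go.

**Last checks**
- **Ram and pad:** the ram is about 27 mm lower, and in the picture the pad sits on the tag.
- **Lever and pawl:** the lever is still down and the pawl is still clear, at 52–58 mm. That is more than the stated 46–50 mm, probably because position readings are only good to about 4 mm.
- **Surroundings:** the bottle reads where it was. The screwdriver, marker and block look undisturbed in the pictures; I did not measure them.

**Not as expected:** my estimate of the press's angle and shaft height was slightly off. This put sideways loads on the grip, up to about 10 N in line with the crank arm and 6 N along its axis, until I corrected the path. The side camera could not find the crank grip at the end, but the top camera could.

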